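Take the hold-down out of its guarded case

TASK

Flip the toggle latch on the front of the plywood case fully over towards you, then lift the lid and leave it standing open. Turn the wooden-gripped hold-down inside until its flat foot lines up with the slot in the steel guard plate, draw it up out through the slot without forcing it against the guard, and stand it upright on its foot in the empty wooden tray beside the case. Leave everything else on the bench where it is, and leave latch and lid open.

Things in the scene. Friction and masses are not known exactly. Their poses are not given: they have to be found in the camera images.
- case: plywood case fixed to the bench, 150 mm deep (x), 220 mm wide (y), 95 mm high without lid, walls and floor 6 mm; origin at the underside centre. Its x axis points from the front (latch and handle, robot's side) to the hinges at the back, y to the left seen from the robot, z up. Inside, a steel guard plate 5 mm thick, its top 35 mm above the bench
- slot (a point): centre of the slot in the guard plate, at the plate's top (35 mm above the bench); the slot is a rectangle 70 mm long along the case's y and 28 mm wide along its x; axes as the case's
- latch (a joint): angle of the latch lever (rad): 0 closed, standing up and leaning 0.25 back over the lid; grows as it is pulled to the front; past about 0.4 it falls by itself to its stop at 1.8, level in front of the case. Pivot line along the case's y, at case x -83, y +70, z 85 mm. A pull under 2 N turns it. Closed, its claw really holds the lid down
- latch_tip (a point): middle of the round bar (12 mm thick, 34 mm wide along the case's y) at the end of the latch lever, 85 mm from its pivot; below it the lever is a flat strip 28 mm wide, 5 mm thick. Closed, it is at case x -62, y +70, z 167 mm, 66 mm above the lid's top, free on all sides
- lid (a joint): angle of the lid (rad): 0 shut, grows to 1.85 as it opens upward about the hinges at the back; 1.57 is upright. Stiff hinge: it stays where it is left; lifting it at the handle takes about 5 N. The lid is a 6 mm board, 150 x 220 mm, 0.35 kg
- lid_hinge (a point): middle of the lid's hinge line, 75 mm behind the case's centre, 95 mm above the bench; the line runs along the case's y; the axes turn with the lid
- lid_handle (a point): middle of the lid's carrying handle, a round bar 10 mm thick along the case's y, 45 mm in front of the lid's edge, on an arm at each end (80 mm apart; clear all round). Shut, it is at case x -120, y -40, z 98 mm; 195 mm from the hinge line. It turns easily between gripping fingers, so the gripper may keep pointing down as the lid swings
- holddown_grip (a point): centre of the hold-down's wooden grip, 44 mm long (its x axis), 20 mm thick (y), 38 mm high (z). Below it a shank, 12 mm diameter, 33 mm long, and a flat steel foot 60 mm long (along the grip's x), 20 mm wide, 8 mm thick, its underside 60 mm below this point. Starts on the case's floor, foot under the guard plate and across the slot, within 3 mm (across) and 6 mm (along) of the slot's centre
- holddown: the same hold-down as a whole, about 0.14 kg; standing in the case its grip clears the guard plate by 12 mm; origin at the underside of its foot, axes as holddown_grip
- tray: empty open wooden tray fixed to the bench on one side of the case (either side), 160 mm (x) x 130 mm (y), 30 mm high, walls and floor 6 mm; origin at the underside centre
- offcuts: two timber offcuts lying one on the other and fixed together, 170 x 60 mm, 60 mm high; origin at the underside centre; lies on the side of the case where the tray is not (bystander)
- hammer: hammer lying on the bench (bystander)
- screwdriver: screwdriver lying on the bench (bystander)
- jar: glass jar, 60 mm diameter, 80 mm high (bystander)
- glue: white glue bottle, 56 mm diameter, 150 mm high (bystander)
- wedge: small wooden block, 90 x 35 x 20 mm (bystander)
- square: try square lying flat, 150 mm blade (bystander)

How it is judged:
On the way, in this order (a step that is already met when the one before it is completed fails the run):
1. the latch is flipped right over (beyond 1.4 rad) (value of joint latch above 1.4 rad), for 0.1 s.
2. the lid is lifted open (beyond 1.3 rad) (value of joint lid above 1.3 rad), for 0.2 s.
3. the hold-down is drawn out through the slot, its foot above the guard plate (grip centre over 100 mm above the case's underside) (z of holddown_grip in the frame of case above 0.1 m), for 0.1 s.
At the end, for the whole second after the job is handed in: The hold-down stands upright on its foot on the tray's floor (tilt under 0.15 rad, grip centre within 60 mm along x and 50 mm along y of the tray's middle and 60 to 72 mm above the bench), released and at rest; the latch is open beyond 1.4 rad and the lid open beyond 1.3 rad (value of joint latch above 1.4 rad and value of joint lid above 1.3 rad and x of holddown_grip in the frame of tray between -0.06 and 0.06 m and y of holddown_grip in the frame of tray between -0.05 and 0.05 m and z of holddown_grip in the frame of tray between 0.06 and 0.072 m and angle between holddown_grip's own z axis and vertical below 0.15 rad and linear speed of holddown below 0.02 m/s and angular speed of holddown below 0.2 rad/s); the robot touches nothing.
It fails at once if the hold-down is forced against the guard or the case (over 30 N) (contact force between holddown and case above 30 N).
It fails at once if a bystander on the bench is moved by more than 40 mm (distance of any of offcuts, hammer, screwdriver, jar, glue, wedge, square from where it was at the start of the episode above 0.04 m).
It also fails if it takes over 66 s, if anything falls off the work surface, if the arm or the gripper's body presses on something with over 40 N, if the wrist force passes 120 N, or if a joint passes its speed limit or range.

ROBOT

A 7-joint arm with a two-finger parallel gripper is mounted at the origin on the work surface. World frame = base frame: x ahead of the robot, y to its left, z up, the work surface at z = 0. Lengths are in m, angles in rad, forces in N, time in s.
With the tool pointing down it reaches from about 0.425 to 0.975 m from the base axis. Payload 16.7 kg.
Tool frame: the origin (TCP) lies on the centre line of the jaws, within the pads' length; the fingertips stand bot.nose_length ahead of it and the grasp point (between the pads) lies 3 mm ahead of it (bot.nose_length is the distance from the TCP to the fingertips, in m); z points along the fingers, y is the direction in which the jaws open and shut (so a half turn about z gives the same grasp; the last joint's range is limited). The gripper opens to 85 mm and grips with 20 to 120 N. Pads are 22 mm wide; open, the fingers measure 114 mm over their backs; the gripper's body (76 mm by 85 mm) begins 54 mm behind the grasp point. The pads swing forward as they close: fully open they stand 13 mm farther back than shut.
Start: joints at [1.171, 0.426, 0.074, 1.606, -0.034, 1.111, -0.067], TCP at [0.167, -0.654, 0.253] pointing down, gripper open.
Joint ranges: [-2.85, 2.85], [-0.5, 2.14], [-1.23, 1.37], [0.21, 2.46], [-1.02, 4.16], [0.16, 2.05], [-2.73, 2.73]. Speed limits (rad/s): [1.89, 1.89, 2.39, 2.39, 3.01, 3.01, 3.01].

INTERFACE

Orientations are given as a 3x3 rotation matrix whose columns are the frame's x, y, z axes.
In Python, from cell import bot, optics, job gives the robot as it stands.
- The arm moves only by the tool servo_tool, never from a script. Its argument "moves" is a list of rows, each a list of 5 numbers: the finger opening in mm, from 0 to 85.4, then the shift along the tool's x, y, z in mm, then the turn about the tool's z in degrees. A call has 1 to 12 rows; each row is the pose to reach, as a shift and turn from the pose commanded when the call began, along the tool's axes at that moment; what a row does not reach only later rows make up. A row lasts 1/8 s, in which the tool goes at most 62.5 mm and 10.7 degrees, less where a joint would pass 70% of its speed; a pose out of reach is approached as far as the arm can. A call with a gripper value outside its range is refused whole. The fingers move at their own pace and stop on an object; "grip_force" is the grip in N (left out, the last holds). Time passes only in rows, so rows that repeat a pose let the fingers close. It gives the time, the measured TCP pose, the force and the opening at its end, in the units of the state.
- bot.get_state(): the state, without advancing time (a new reading comes with each control period).
- optics.snapshot(name): name is "scene" or "side" or "wrist"; returns a dict with "img" (480x640x3 uint8, blue, green, red), "fx", "fy", "cx", "cy" (pixels), "k1" (the pictures are not rectified: a ray, as slopes to the right and down, at radius r is drawn at 1 + k1 r^2 times it, then the intrinsics apply), "cam_to_world" (4x4, takes a point from camera to world coordinates). Camera axes: x right, y down, z forward; pixel columns grow to the right and rows downward; lengths in m; the calibration is good to about 2 mm. A picture is of the moment at which its call begins. There is no depth.
- job.sign_off(): hands the job in, once; it reports no verdict.
Trained networks look in a picture, given as the dict that the camera call returned (one of the last four; its "shot" number tells which), for a name from the list of things; names that differ only in an ending like _2 or _b are one class to them, and where a whole thing is asked for, a point or a joint stands for the part that bears it (a point fixed in the world has none). Each returns a list of dicts, best first, with "confidence" (0 to 1); they miss things now and then, are a little off and sometimes report something else, mostly with a low value. They report only what shows in the picture. A call takes as long as a camera call.
- optics.find_in(target, picture): "xyz" ([x, y, z] in m, in world coordinates, good to about 4 mm: the middle of the surface that is visible of it).
- optics.trace(target, picture): "mask" (480x640 bool, what is visible of it).
- optics.place_of(target, picture): "xyz" ([x, y, z] in m, in world coordinates, good to about 4 mm: a listed point, or the origin of a listed thing).
The state is a dict: "t": time; "joints": joint angles; "joint_velocities": joint speeds; "joint_efforts": joint torques, N m; "eef_pos": TCP position; "ee_rot": TCP orientation; "wrist_force": force on the tool from outside, world axes, zero at the start; "moment": the same for the moment, N m; "width": finger opening in m.
Only numpy, scipy, OpenCV 4.12 (cv2) and the standard library are available. Lean on these libraries where they do the work, as an engineer would, in place of code of your own. Each camera call takes 0.05 s, during which the arm holds its last target. There are 200 camera calls.

## Working session

There is one attempt and no reset: what is moved stays moved. The work goes in short steps, Python scripts to look and compute and a tool call to move; the robot and the scene stay as the last step left them, time stands still between calls to the robot, and variables do not carry over. Pictures are saved under pics/ and viewed, about 8 in all and at most 12, crops included, and the job is handed in when it is done.

Besides the shell and the picture viewer there is one more tool, called after ">>>" by a JSON object that holds its "fn" and its "kwargs". servo_tool: Moves the arm, as the interface text tells. Its arguments: {"type":"object","properties":{"moves":{"type":"array"},"grip_force":{"type":"number"}},"required":["moves"]}

```bash
mkdir -p pics; ls; cat > h.py <<'E'
import numpy as np, cv2
from cell import bot, optics, job
np.set_printoptions(precision=4,suppress=True)
def proj(s,p):
    T=np.linalg.inv(s["cam_to_world"]); q=T[:3,:3]@np.asarray(p)+T[:3,3]
    a,b=q[0]/q[2],q[1]/q[2]; k=1+s["k1"]*(a*a+b*b)
    return np.array([s["fx"]*a*k+s["cx"], s["fy"]*b*k+s["cy"]])
def st():
    s=bot.get_state(); print("t",s["t"],"pos",s["eef_pos"],"w",s["width"],"F",s["wrist_force"]); return s
def totool(p,s=None):
    s=s or bot.get_state(); return 1000*np.array(s["ee_rot"]).T@(np.asarray(p)-s["eef_pos"])
E
python3 - <<'E'
from h import *
s=st(); print(np.array(s["ee_rot"]),bot.nose_length)
ims=[]
for n in("scene","side"):
    p=optics.snapshot(n); ims.append(p["img"].copy()); 
    print(n,p["cam_to_world"][:3,3],p["fx"])
    for t in("case","slot","latch_tip","lid_handle","lid_hinge","tray","holddown_grip","offcuts","hammer","screwdriver","jar","glue","wedge","square"):
        r=optics.place_of(t,p)
        if r: print(t,[(np.round(q["xyz"],4).tolist(),round(q["confidence"],2)) for q in r[:2]])
    cv2.imwrite(f"pics/{n}0.png",p["img"])
E
```

```text
pics
t 0.0 pos [ 0.1667 -0.6537  0.2526] w 0.08551035483738322 F [0.221  0.3123 0.093 ]
[[ 0.969   0.2471 -0.0004]
 [ 0.2471 -0.969   0.0012]
 [-0.0001 -0.0013 -1.    ]] 0.022
scene [ 1.3017 -0.4875  1.037 ] 510.87987079277906
case [([0.587, -0.0107, -0.0048], 0.68)]
slot [([0.6873, 0.3913, -0.0021], 0.17)]
latch_tip [([0.5089, 0.0422, 0.1677], 0.76)]
lid_hinge [([0.6616, 0.0043, 0.0943], 0.57), ([0.482, -0.0793, 0.0973], 0.43)]
tray [([0.4703, -0.3074, -0.0029], 0.98)]
holddown_grip [([0.511, 0.0456, 0.1697], 0.27)]
offcuts [([0.496, 0.2944, -0.0029], 0.79), ([0.4809, -0.0734, 0.0967], 0.44)]
screwdriver [([0.3825, 0.0689, 0.0042], 0.74)]
jar [([0.7313, 0.2514, -0.0016], 0.94)]
glue [([0.7337, -0.2904, 0.002], 0.96)]
wedge [([0.3785, -0.1188, -0.0], 0.57)]
square [([0.6857, 0.3928, 0.0015], 0.6)]
side [-0.0525  0.5422  0.8733] 436.72776078220005
case [([0.59, -0.01, 0.0014], 0.73)]
latch_tip [([0.5068, 0.045, 0.1685], 0.89)]
lid_handle [([0.4802, -0.074, 0.0988], 0.93)]
lid_hinge [([0.6605, 0.0082, 0.0952], 0.94), ([0.2709, -0.3847, -0.0031], 0.75)]
tray [([0.4712, -0.3052, 0.0021], 0.89)]
offcuts [([0.4941, 0.2966, 0.002], 0.94), ([0.7359, -0.292, -0.0023], 0.52)]
hammer [([0.2667, -0.3838, -0.0035], 0.79), ([0.6853, 0.3944, -0.0006], 0.42)]
screwdriver [([0.3844, 0.0704, 0.0002], 0.94)]
jar [([0.7344, 0.2524, -0.0037], 0.95)]
glue [([0.7366, -0.2883, -0.0027], 0.98)]
wedge [([0.378, -0.124, 0.0015], 0.74), ([0.6617, 0.0092, 0.0932], 0.2)]
square [([0.6834, 0.3928, 0.0001], 0.71)]
```

View pics/scene0.png

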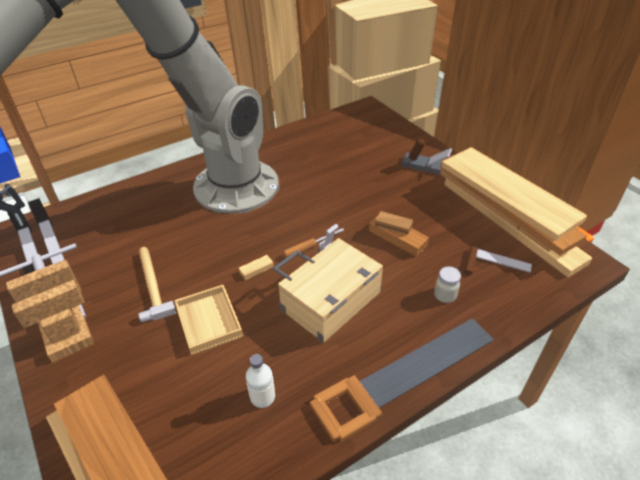

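View pics/side0.png

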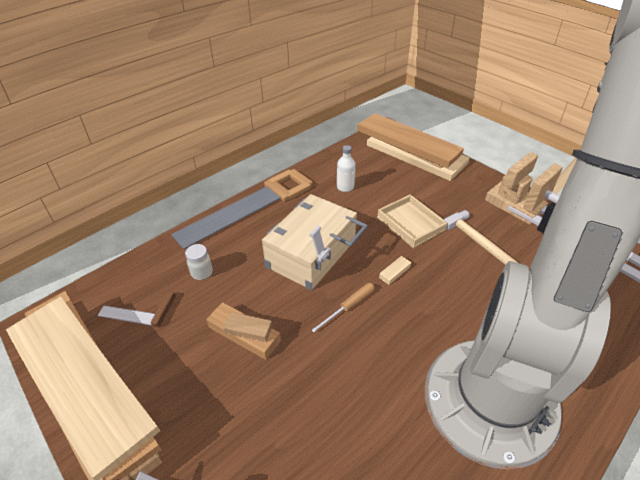

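```bash
cat >> h.py <<'E'
def fit(L,W):
    L=np.array(L);W=np.array(W); a=L-L.mean(0); b=W-W.mean(0)
    th=np.arctan2((a[:,0]*b[:,1]-a[:,1]*b[:,0]).sum(),(a*b).sum())
    R=np.array([[np.cos(th),-np.sin(th)],[np.sin(th),np.cos(th)]]); t=W.mean(0)-R@L.mean(0)
    return th,t,(L@R.T+t-W)*1000
E
python3 - <<'E'
from h import *
L=[(0,0),(0,0),(-.062,.07),(-.062,.07),(.075,0),(.075,0),(-.12,-.04)]
W=[(.587,-.0107),(.59,-.01),(.5089,.0422),(.5068,.045),(.6616,.0043),(.6605,.0082),(.4802,-.074)]
th,t,r=fit(L,W); print(th,t,r)
c,s=np.cos(th),np.sin(th); R=np.array([[c,-s],[s,c]])
for n,l,z in(("via",None,.253),("latch behind",(-.025,.07),.22),("handle",(-.12,-.04),.098)):
    w=np.array([.45,-.4]) if l is None else R@np.array(l)+t
    print(n,w,totool([*w,z]))
E
```

```text
0.23027630041879868 [ 0.587  -0.0101] [[ 0.0491  0.5707]
 [-2.9509 -0.1293]
 [ 1.8084  1.6716]
 [ 3.9084 -1.1284]
 [-1.5307  2.6892]
 [-0.4307 -1.2108]
 [-0.8535 -2.463 ]]
via [ 0.45 -0.4 ] [ 337.1471 -176.1486    0.3225]
latch behind [0.5467 0.0523] [ 542.6571 -590.5277   33.3699]
handle [ 0.4793 -0.0765] [ 445.5288 -482.3852  155.3547]
```

>>> {"fn": "servo_tool", "kwargs": {"moves": [[0,337,-176,0,0],[0,337,-176,0,0],[0,337,-176,0,0],[0,337,-176,0,0],[0,337,-176,0,0],[0,337,-176,0,0],[0,543,-590,0,0],[0,543,-590,0,0],[0,543,-590,0,0],[0,543,-590,0,0],[0,543,-590,0,0],[0,543,-590,0,0]], "grip_force": 40}}

```text
t: 3.0
eef_pos: [0.5275, -0.0357, 0.2537]
ee_rot: [[0.969, 0.247, 0.001], [0.247, -0.969, -0.0], [0.001, 0.0, -1.0]]
wrist_force: [1.4, -0.5, 0.3]
width: -0.0002
```

```bash
python3 - <<'E'
from h import *
s=st(); print(np.array(s["joints"]))
print(totool([.5467,.0523,.253]))
E
```

```text
t 3.0 pos [ 0.5275 -0.0357  0.2537] w -0.00019667473966524144 F [ 1.3541 -0.5016  0.2534]
[ 0.2091  0.2037 -0.3001  1.9166  0.0701  1.0303 -1.4425]
[ 40.2886 -80.5087   0.7464]
```

>>> {"fn": "servo_tool", "kwargs": {"moves": [[0,40,-81,0,-89],[0,40,-81,0,-89],[0,40,-81,0,-89],[0,40,-81,0,-89],[0,40,-81,0,-89],[0,40,-81,0,-89],[0,40,-81,0,-89],[0,40,-81,0,-89],[0,40,-81,0,-89],[0,40,-81,40,-89],[0,40,-81,70,-89],[0,40,-81,88,-89]]}}

```text
t: 4.5
eef_pos: [0.5457, 0.0507, 0.1641]
ee_rot: [[-0.23, 0.973, -0.001], [0.973, 0.23, -0.0], [0.0, -0.001, -1.0]]
wrist_force: [-0.0, -0.4, -0.4]
width: -0.0002
```

```bash
python3 - <<'E'
from h import *
s=st(); print(np.array(s["joints"])); print(np.array(s["ee_rot"]))
th=.23;R=np.array([[np.cos(th),-np.sin(th)],[np.sin(th),np.cos(th)]])
print("case xy",R.T@(np.array(s["eef_pos"])[:2]-[.587,-.0101]))
p=optics.snapshot("side");im=p["img"][150:330,220:420];cv2.imwrite("pics/l1.png",cv2.resize(im,None,fx=4,fy=4,interpolation=2)[:600])
E
```

```text
t 4.5 pos [0.5457 0.0507 0.1641] w -0.00021699135583492919 F [-0.0239 -0.428  -0.4351]
[ 0.2427  0.3727 -0.5488  1.9483  0.2471  0.8876 -0.2009]
[[-0.2301  0.9732 -0.0011]
 [ 0.9732  0.2301 -0.    ]
 [ 0.0002 -0.0011 -1.    ]]
case xy [-0.0264  0.0686]
```

View pics/l1.png

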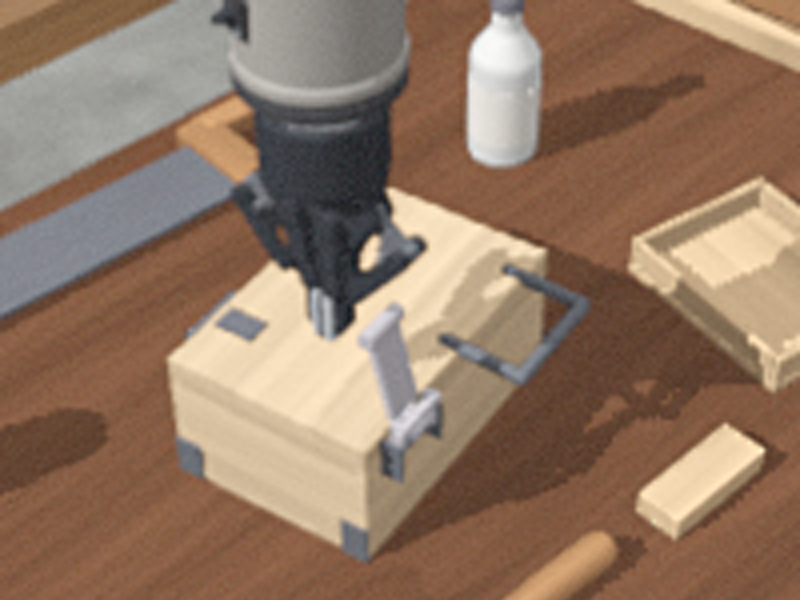

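The shut fingertips (~330,320 in the crop) stand behind the latch bar (~385,325), clear of the lid. Next I pull it to the front.

>>> {"fn": "servo_tool", "kwargs": {"moves": [[0,0,-10,0,0],[0,0,-20,0,0],[0,0,-30,0,0],[0,0,-40,0,0],[0,0,-50,0,0],[0,0,-60,0,0],[0,0,-70,0,0],[0,0,-75,0,0],[0,0,-75,0,0],[40,-50,-75,-30,0],[40,-100,-85,-30,0],[40,-110,-94,-30,0]]}}

```text
t: 6.05
eef_pos: [0.4802, -0.0809, 0.1954]
ee_rot: [[-0.226, 0.974, 0.0], [0.974, 0.226, -0.0], [-0.0, 0.0, -1.0]]
wrist_force: [-0.3, 0.8, -1.0]
width: 0.0402
```

```bash
python3 - <<'E'
from h import *
s=st()
th=.23;R=np.array([[np.cos(th),-np.sin(th)],[np.sin(th),np.cos(th)]])
print("case xy",R.T@(np.array(s["eef_pos"])[:2]-[.587,-.0101]))
for n in("side","scene"):
    p=optics.snapshot(n)
    for t in("latch_tip","lid_handle"): print(n,t,[(np.round(q["xyz"],4).tolist(),round(q["confidence"],2)) for q in optics.place_of(t,p)[:2]])
    if n=="side":
        cv2.imwrite("pics/l2.png",cv2.resize(p["img"][150:330,220:420],None,fx=4,fy=4)[:600])
print("to handle",totool([.4793,-.0765,.101]))
E
```

```text
t 6.05 pos [ 0.4802 -0.0809  0.1954] w 0.040189613981938065 F [-0.3493  0.8143 -0.9803]
case xy [-0.1201 -0.0446]
side latch_tip [([0.4017, 0.0191, 0.0869], 0.54)]
side lid_handle [([0.478, -0.0756, 0.0963], 0.68)]
scene latch_tip [([0.4055, 0.0215, 0.089], 0.67)]
scene lid_handle [([0.4805, -0.0782, 0.0967], 0.78), ([0.6825, 0.394, 0.0002], 0.16)]
to handle [ 0.1276 -0.8352 94.3059]
```

View pics/l2.png

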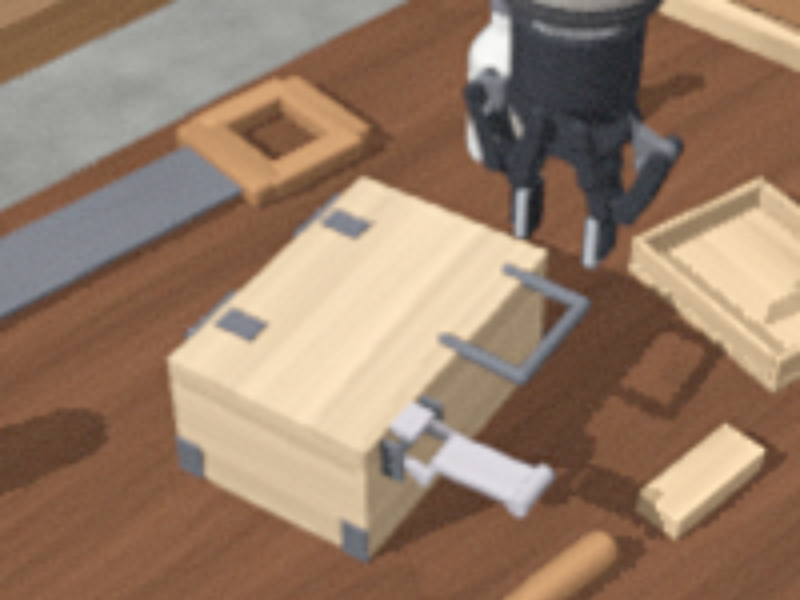

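The latch lies forward (bar ~530,490), and the fingers stand over the handle bar (~555,340). I go down and grip it.

>>> {"fn": "servo_tool", "kwargs": {"moves": [[40,0,-1,50,0],[40,0,-1,80,0],[40,0,-1,94,0],[40,0,-1,94,0],[6,0,-1,94,0],[6,0,-1,94,0],[6,0,-1,94,0],[6,0,-1,94,0],[6,0,-1,94,0]]}}

```text
t: 7.48
eef_pos: [0.4793, -0.0782, 0.1024]
ee_rot: [[-0.23, 0.973, 0.001], [0.973, 0.23, -0.001], [-0.001, 0.001, -1.0]]
wrist_force: [-2.5, 1.1, 7.1]
width: 0.0085
```

```bash
python3 - <<'E'
from h import *
s=st()
# arc rows
r=.195; g=np.arctan2(.003,.195)
for a in np.linspace(0,1.55,13)[1:]:
    print(round(a,2), np.round([1000*r*(np.cos(g)-np.cos(a+g)), -1000*r*(np.sin(a+g)-np.sin(g))],0))
E
```

```text
t 7.475 pos [ 0.4793 -0.0782  0.1024] w 0.008547429304936342 F [-2.5263  1.0778  7.1403]
0.13 [  2. -25.]
0.26 [  7. -50.]
0.39 [ 16. -73.]
0.52 [ 27. -96.]
0.65 [  41. -117.]
0.78 [  58. -136.]
0.9 [  77. -152.]
1.03 [  98. -166.]
1.16 [ 120. -177.]
1.29 [ 144. -185.]
1.42 [ 169. -190.]
1.55 [ 194. -192.]
```

>>> {"fn": "servo_tool", "kwargs": {"moves": [[6,0,1,-13,0],[6,0,2,-25,0],[6,0,4,-38,0],[6,0,7,-50,0],[6,0,11,-62,0],[6,0,16,-73,0],[6,0,21,-85,0],[6,0,27,-96,0],[6,0,34,-107,0],[6,0,41,-117,0],[6,0,49,-127,0],[6,0,58,-136,0]]}}

```text
t: 8.98
eef_pos: [0.5325, -0.0652, 0.2378]
ee_rot: [[-0.23, 0.973, -0.007], [0.973, 0.23, -0.001], [0.0, -0.007, -1.0]]
wrist_force: [-28.6, -2.2, 19.3]
width: 0.0084
```

>>> {"fn": "servo_tool", "kwargs": {"moves": [[6,0,0,-4,0],[6,0,7,-10,0],[6,0,14,-16,0],[6,0,22,-22,0],[6,0,30,-28,0],[6,0,38,-33,0]]}}

```text
t: 9.72
eef_pos: [0.5718, -0.0555, 0.2715]
ee_rot: [[-0.23, 0.973, -0.002], [0.973, 0.23, -0.0], [0.0, -0.002, -1.0]]
wrist_force: [-14.0, 3.8, 14.4]
width: 0.008
```

>>> {"fn": "servo_tool", "kwargs": {"moves": [[6,0,9,-6,0],[6,0,18,-11,0],[6,0,27,-15,0],[6,0,37,-18,0],[6,0,46,-21,0],[6,0,56,-23,0],[6,0,65,-25,0],[6,0,75,-27,0],[6,0,82,-27,0],[6,0,82,-27,0],[6,0,82,-27,0]]}}

```text
t: 11.1
eef_pos: [0.6529, -0.0356, 0.2984]
ee_rot: [[-0.231, 0.973, 0.001], [0.973, 0.231, 0.002], [0.001, 0.002, -1.0]]
wrist_force: [-0.0, 5.9, 2.5]
width: 0.0082
```

>>> {"fn": "servo_tool", "kwargs": {"moves": [[30,0,0,0,0],[30,0,0,0,0],[30,0,0,0,0],[30,0,0,-25,0],[30,0,0,-50,0],[60,20,-35,-50,0],[60,40,-70,-50,0],[60,40,-90,-50,0],[60,40,-90,-50,0]]}}

```text
t: 12.22
eef_pos: [0.5546, -0.0194, 0.348]
ee_rot: [[-0.229, 0.973, 0.001], [0.973, 0.229, -0.001], [-0.001, 0.001, -1.0]]
wrist_force: [-0.1, 0.2, 0.4]
width: 0.0597
```

```bash
python3 - <<'E'
from h import *
s=st();print(np.array(s["joints"]))
for n in("wrist","side","scene"):
    p=optics.snapshot(n)
    for t in("slot","lid_handle","lid_hinge","holddown_grip","holddown"): print(n,t,[(np.round(q["xyz"],4).tolist(),round(q["confidence"],2)) for q in optics.place_of(t,p)[:2]])
    if n=="wrist": cv2.imwrite("pics/w1.png",p["img"])
    if n=="wrist": print(p["cam_to_world"])
    if n=="side": cv2.imwrite("pics/s2.png",p["img"])
E
```

```text
t 12.225 pos [ 0.5546 -0.0194  0.348 ] w 0.05967139123535725 F [-0.1277  0.215   0.4058]
[ 0.396   0.1972 -0.5512  1.731   0.1098  1.2432  0.0497]
wrist slot [([0.5857, -0.0071, 0.0324], 0.75), ([0.383, 0.0683, -0.0028], 0.48)]
wrist lid_handle [([0.6536, -0.0315, 0.2859], 0.8)]
wrist lid_hinge [([0.6609, 0.0136, 0.0913], 0.61)]
wrist holddown_grip [([0.5856, -0.0079, 0.0694], 0.94)]
wrist holddown []
[[ 0.9735  0.2161  0.0753  0.5347]
 [ 0.2288 -0.9199 -0.3185  0.0624]
 [ 0.0005  0.3273 -0.9449  0.4685]
 [ 0.      0.      0.      1.    ]]
side slot [([0.5841, -0.0098, 0.0407], 0.95), ([0.4691, -0.3032, 0.0053], 0.19)]
side lid_handle [([0.652, -0.0321, 0.2868], 0.86)]
side lid_hinge [([0.6612, 0.0102, 0.0967], 0.84)]
side holddown_grip [([0.5855, -0.0136, 0.0088], 0.24)]
side holddown []
scene slot [([0.5886, -0.0117, 0.0358], 0.72)]
scene lid_handle [([0.654, -0.0344, 0.2881], 0.89)]
scene lid_hinge [([0.6581, 0.0056, 0.0935], 0.81)]
scene holddown_grip [([0.6601, 0.007, 0.0956], 0.22)]
scene holddown [([0.4692, -0.3052, 0.0016], 0.7), ([0.5872, -0.0093, 0.0362], 0.44)]
```

View pics/w1.png

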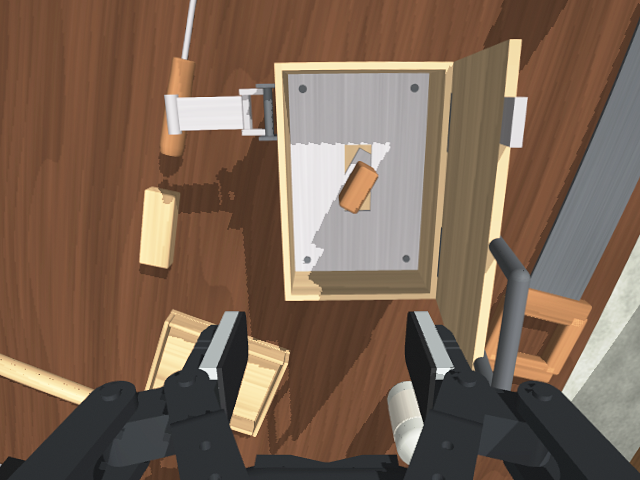

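```bash
cat >> h.py <<'E'
def unproj(s,uv,z):
    uv=np.array(uv,float).reshape(-1,1,2); K=np.array([[s["fx"],0,s["cx"]],[0,s["fy"],s["cy"]],[0,0,1]])
    n=cv2.undistortPoints(uv,K,np.array([s["k1"],0,0,0,0])).reshape(-1,2)
    d=np.c_[n,np.ones(len(n))]@s["cam_to_world"][:3,:3].T; o=s["cam_to_world"][:3,3]
    return (o+d*((z-o[2])/d[:,2])[:,None])[:,:2]
E
python3 - <<'E'
from h import *
p=optics.snapshot("wrist")
r=optics.trace("holddown_grip",p); m=r[0]["mask"]; print(r[0]["confidence"],m.sum())
v,u=np.nonzero(m); print(u.min(),u.max(),v.min(),v.max())
im=p["img"].copy()
w=unproj(p,np.c_[u,v],.079)
rect=cv2.minAreaRect((w*1000).astype(np.float32)); print("world rect mm",rect)
b=cv2.boxPoints(rect); print(b)
# slot centre & case corners overlay check
th=.23;R=np.array([[np.cos(th),-np.sin(th)],[np.sin(th),np.cos(th)]]);t=np.array([.587,-.0101])
pl=lambda l,z:proj(p,[*(R@np.array(l)+t),z])
for pts,z in(([(-.014,-.035),(.014,-.035),(.014,.035),(-.014,.035)],.035),([(-.075,-.11),(.075,-.11),(.075,.11),(-.075,.11)],.095)):
    cv2.polylines(im,[np.int32([np.round(pl(l,z)) for l in pts])],True,(0,255,0),1)
c=cv2.findContours(m.astype(np.uint8),0,1)[0]; cv2.drawContours(im,c,-1,(255,0,255),1)
cv2.imwrite("pics/w2.png",cv2.resize(im[50:310,260:460],None,fx=2.3,fy=2.3,interpolation=0))
E
```

```text
0.63 1505
338 376 149 214
world rect mm ((581.2257690429688, -5.370323181152344), (57.28837203979492, 29.136083602905273), 75.41006469726562)
[[559.912  -29.4212]
 [588.1086 -36.7605]
 [602.5395  18.6805]
 [574.343   26.0199]]
```

View pics/w2.png

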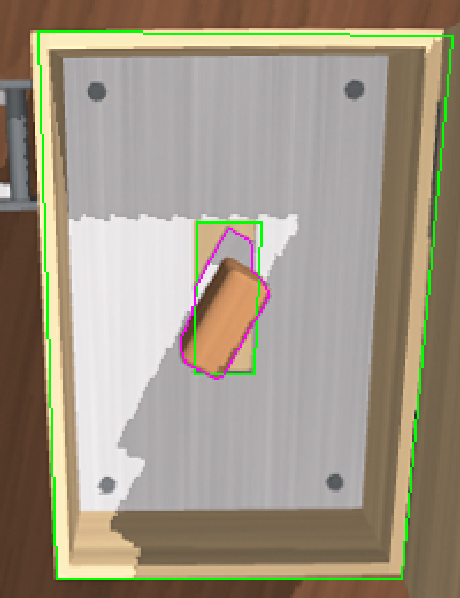

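>>> {"fn": "servo_tool", "kwargs": {"moves": [[0,-39,0,56,0],[0,-39,0,56,0],[0,-39,30,56,0],[0,-39,58,56,0],[0,-39,70,56,0],[0,-39,82,56,0],[0,-39,92,56,0],[0,-39,102,56,0],[0,-39,112,56,0],[0,-39,112,56,0],[0,-39,70,56,0],[60,0,34,30,0]]}}

```text
t: 14.72
eef_pos: [0.5869, -0.0139, 0.3156]
ee_rot: [[-0.226, 0.974, -0.003], [0.974, 0.226, -0.0], [0.0, -0.003, -1.0]]
wrist_force: [0.4, 1.2, 1.6]
width: 0.017
```

```bash
python3 - <<'E'
from h import *
s=st()
print("grip old pic z .079:")
p=optics.snapshot("wrist")
H=[]
for n in("wrist","side","scene"):
    if n!="wrist": p=optics.snapshot(n)
    for t in("lid_handle","case","slot","lid_hinge","holddown_grip","latch_tip"): print(n,t,[(np.round(q["xyz"],4).tolist(),round(q["confidence"],2)) for q in optics.place_of(t,p)[:1]])
E
```

```text
t 14.725 pos [ 0.5869 -0.0139  0.3156] w 0.017043131457620715 F [0.4077 1.221  1.6076]
grip old pic z .079:
wrist lid_handle [([0.6922, -0.023, 0.2895], 0.77)]
wrist case [([0.5859, -0.0064, -0.0014], 0.9)]
wrist slot [([0.5834, -0.0068, 0.0332], 0.76)]
wrist lid_hinge [([0.6596, 0.0156, 0.0939], 0.58)]
wrist holddown_grip [([0.586, -0.0117, 0.0685], 0.91)]
wrist latch_tip [([0.4055, 0.0192, 0.0849], 0.84)]
side lid_handle [([0.6919, -0.0244, 0.2854], 0.91)]
side case [([0.2716, -0.3836, -0.0004], 0.58)]
side slot [([0.5882, -0.0097, 0.041], 0.74)]
side lid_hinge [([0.6616, 0.0095, 0.0961], 0.82)]
side holddown_grip [([0.5821, -0.0135, 0.0609], 0.84)]
side latch_tip [([0.4051, 0.0213, 0.0882], 0.93)]
scene lid_handle [([0.6908, -0.0265, 0.2882], 0.92)]
scene case [([0.5853, -0.0125, -0.0013], 0.58)]
scene slot [([0.5884, -0.0112, 0.0319], 0.57)]
scene lid_hinge [([0.66, 0.0057, 0.0952], 0.95)]
scene holddown_grip [([0.5816, -0.0069, 0.0659], 0.57)]
scene latch_tip [([0.659, 0.0059, 0.0935], 0.74)]
```

>>> {"fn": "servo_tool", "kwargs": {"moves": [[60,4,-2,40,10],[60,4,-2,80,20],[60,4,-2,130,30],[60,4,-2,170,30],[60,4,-2,190,30],[60,4,-2,200,30],[60,4,-2,200,30]]}}

```text
t: 16.65
eef_pos: [0.5859, -0.0077, 0.1178]
ee_rot: [[0.287, 0.958, 0.0], [0.958, -0.287, 0.0], [0.0, 0.0, -1.0]]
wrist_force: [0.2, 0.2, 0.8]
width: 0.0603
```

```bash
python3 - <<'E'
from h import *
s=st(); print(np.array(s["joints"]))
p=optics.snapshot("wrist"); cv2.imwrite("pics/w3.png",p["img"])
e=np.array(s["eef_pos"]);Rt=np.array(s["ee_rot"])
print("proj of grasp centre at grip-top z:",proj(p,[e[0],e[1],.085]), "pads dir:",proj(p,[*(e[:2]+.02*Rt[:2,1]),.085]),"long:",proj(p,[*(e[:2]+.022*Rt[:2,0]),.085]))
for t in("holddown_grip","slot"):print(t,[(np.round(q["xyz"],4).tolist(),round(q["confidence"],2)) for q in optics.place_of(t,p)[:1]])
E
```

```text
t 16.65 pos [ 0.5859 -0.0077  0.1178] w 0.060291641743535934 F [0.2118 0.2234 0.7966]
[ 0.2323  0.4696 -0.4159  1.9028  0.2527  0.8199 -0.6085]
proj of grasp centre at grip-top z: [327.3103 311.1997] pads dir: [375.7332 311.0828] long: [327.3264 261.7191]
holddown_grip [([0.5839, -0.0134, 0.0676], 0.85)]
slot []
```

View pics/w3.png

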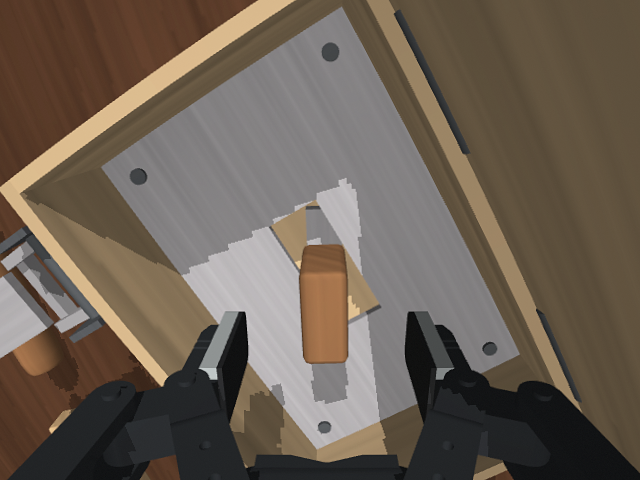

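The grip's top (columns 303–347, rows 275–360) lies square between the jaws, about 3 mm short along tool x. The slot's right edge runs from (321,203) to (379,305), which gives the angle to turn.

```bash
python3 - <<'E'
from h import *
p=optics.snapshot("wrist")
s=bot.get_state()
a=unproj(p,[[321,203],[379,305],[271,227],[303,204],[347,296],[380,306]],.035)
d=a[0]-a[1]; print(a,np.degrees(np.arctan2(d[1],d[0])))
b=unproj(p,[[303,355],[303,280],[347,355],[347,280],[325,318]],.085);print(b)
# line fit of inner wall/plate edges
print([np.degrees(np.arctan2(*(x[0]-x[1])[::-1])) for x in (unproj(p,[[103,167],[318,448]],.035),unproj(p,[[343,8],[519,354]],.035))], np.degrees(np.arctan2(s["ee_rot"][1][0],s["ee_rot"][0][0])))
E
```

```text
[[ 0.5931  0.0249]
 [ 0.6067 -0.0389]
 [ 0.5649  0.0203]
 [ 0.5843  0.027 ]
 [ 0.5915 -0.0286]
 [ 0.6071 -0.0397]] 102.08952016140425
[[ 0.57   -0.0256]
 [ 0.5809  0.0083]
 [ 0.5882 -0.0312]
 [ 0.5979  0.0031]
 [ 0.5844 -0.0109]]
[np.float64(103.92530322503536), np.float64(103.71505833394725)] 73.29863886621203
```

>>> {"fn": "servo_tool", "kwargs": {"moves": [[60,-3,0,20,0],[60,-3,0,40,0],[60,-3,0,47,0],[60,-3,0,47,0],[15,-3,0,47,0],[15,-3,0,47,0],[15,-3,0,47,0],[15,-3,0,47,0],[15,-3,0,47,0],[15,-3,0,47,0],[15,-3,0,47,0]], "grip_force": 40}}

```text
t: 18.23
eef_pos: [0.5851, -0.0105, 0.0708]
ee_rot: [[0.287, 0.958, 0.001], [0.958, -0.287, -0.0], [0.0, 0.001, -1.0]]
wrist_force: [0.3, 0.2, 5.3]
width: 0.0196
```

>>> {"fn": "servo_tool", "kwargs": {"moves": [[15,0,0,-4,0],[15,0,0,-8,-5],[15,0,0,-8,-12],[15,0,0,-8,-20],[15,0,1,-8,-27],[15,0,1,-8,-30.5],[15,0,1,-8,-30.5],[15,0,1,-8,-30.5]]}}

```text
t: 19.23
eef_pos: [0.5856, -0.0109, 0.0784]
ee_rot: [[-0.237, 0.971, -0.0], [0.971, 0.237, 0.0], [0.0, -0.0, -1.0]]
wrist_force: [0.4, -0.3, -1.1]
width: 0.0195
```

```bash
python3 - <<'E'
from h import *
s=st(); print(np.degrees(np.arctan2(s["ee_rot"][1][0],s["ee_rot"][0][0])))
p=optics.snapshot("wrist"); im=p["img"]
cv2.imwrite("pics/w4.png",cv2.resize(im[140:420,180:460],None,fx=2.1,fy=2.1))
E
```

```text
t 19.225 pos [ 0.5856 -0.0109  0.0784] w 0.019495738142029026 F [ 0.3642 -0.304  -1.0574]
103.71519741939518
```

View pics/w4.png

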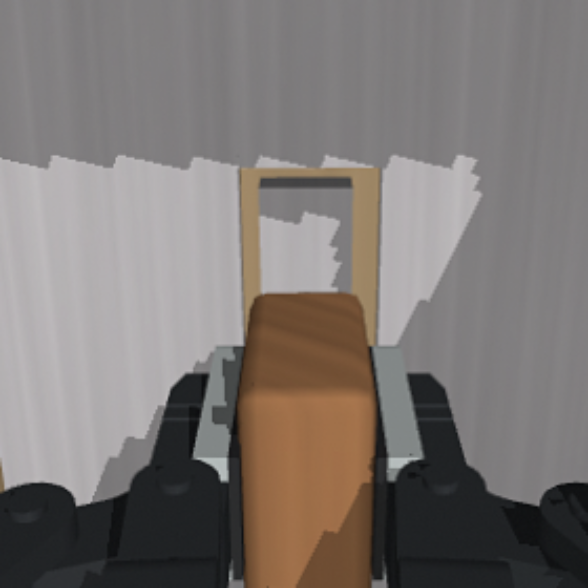

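```bash
python3 - <<'E'
from h import *
p=optics.snapshot("wrist");s=bot.get_state();R=np.array(s["ee_rot"])[:2,:2]
for uv,z in(((306/2.1+180,178/2.1+140),.0175),((306/2.1+180,188/2.1+140),.0175),((311/2.1+180,168/2.1+140),.035),((311/2.1+180,175/2.1+140),.030)):
    w=unproj(p,[uv],z)[0]; print(z,1000*R.T@(w-np.array(s["eef_pos"])[:2]))
E
```

```text
0.0175 [28.9359 -0.7772]
0.0175 [26.6748 -0.7801]
0.035 [36.2841  0.2223]
0.03 [33.3645  0.2452]
```

>>> {"fn": "servo_tool", "kwargs": {"moves": [[15,1,1,0,0],[15,1,1,-6,0],[15,1,1,-12,0],[15,1,1,-17,0],[15,1,1,-22,0],[15,1,1,-28,0],[15,1,1,-36,0],[15,1,1,-50,0],[15,1,1,-70,0],[15,1,1,-95,0],[15,1,1,-120,0],[15,1,1,-140,0]]}}

```text
t: 20.82
eef_pos: [0.5867, -0.0095, 0.2206]
ee_rot: [[-0.239, 0.971, 0.001], [0.971, 0.239, -0.0], [-0.0, 0.001, -1.0]]
wrist_force: [0.3, 0.2, -1.6]
width: 0.0196
```

```bash
python3 - <<'E'
from h import *
s=st(); print(np.array(s["joints"]))
T=[]
for n in("scene","side"):
    p=optics.snapshot(n)
    for t in("tray","holddown_grip"): print(n,t,[(np.round(q["xyz"],4).tolist(),round(q["confidence"],2)) for q in optics.place_of(t,p)[:1]])
    r=optics.trace("tray",p)[0]["mask"]; v,u=np.nonzero(r)
    w=unproj(p,np.c_[u,v],.03)*1000; b=cv2.minAreaRect(w.astype(np.float32)); print(b)
w=np.array([.4707,-.3062]);print("tool",totool([*w,.235]),totool([.50,-.2,.22]))
E
```

```text
t 20.825 pos [ 0.5867 -0.0095  0.2206] w 0.019599096987924693 F [ 0.3283  0.193  -1.5688]
[ 0.3852  0.3733 -0.5973  1.8133  0.2424  1.0268 -0.0653]
scene tray [([0.474, -0.3073, 0.0018], 0.93)]
scene holddown_grip [([0.5858, -0.0103, 0.2114], 0.62)]
((484.2735595703125, -306.9034423828125), (134.07501220703125, 188.37557983398438), 81.70232391357422)
side tray [([0.4718, -0.3053, 0.0015], 0.57)]
side holddown_grip [([0.5845, -0.0117, 0.2113], 0.82)]
((466.23553466796875, -292.85943603515625), (153.144775390625, 178.74383544921875), 81.6307601928711)
tool [-260.4421 -182.809   -17.4226] [-164.3194 -128.9762   -2.4429]
```

>>> {"fn": "servo_tool", "kwargs": {"moves": [[15,-30,-21,0,0],[15,-65,-45,0,0],[15,-104,-73,0,0],[15,-143,-100,0,0],[15,-182,-127,0,0],[15,-215,-150,0,0],[15,-240,-168,0,0],[15,-260,-182,0,0],[15,-260,-182,30,0],[15,-260,-182,60,0],[15,-260,-182,80,0],[15,-260,-182,80,0]]}}

```text
t: 22.72
eef_pos: [0.4708, -0.3049, 0.1366]
ee_rot: [[-0.239, 0.971, -0.003], [0.971, 0.239, 0.002], [0.003, -0.002, -1.0]]
wrist_force: [0.2, 0.1, -0.9]
width: 0.0196
```

```bash
python3 - <<'E'
from h import *
s=st()
for n in("side",):
    p=optics.snapshot(n)
    for t in("tray","holddown_grip"): print(n,t,[(np.round(q["xyz"],4).tolist(),round(q["confidence"],2)) for q in optics.place_of(t,p)[:1]])
    cv2.imwrite("pics/s3.png",p["img"])
print(totool([.472,-.306,.071]))
E
```

```text
t 22.725 pos [ 0.4708 -0.3049  0.1366] w 0.01957831715588827 F [ 0.1914  0.1045 -0.8795]
side tray [([0.4728, -0.3082, 0.003], 0.95)]
side holddown_grip [([0.4701, -0.3082, 0.1288], 0.74)]
[-0.2969 -0.2662 68.0141]
```

View pics/s3.png

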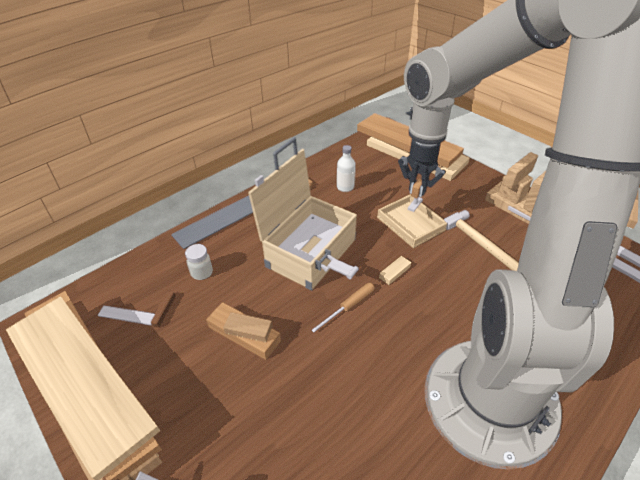

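The hold-down hangs over the tray (~415,200), the lid stands open (~283,195) and the latch is forward (~340,267). I lower it.

>>> {"fn": "servo_tool", "kwargs": {"moves": [[15,0,0,25,0],[15,0,0,45,0],[15,0,0,56,0],[15,0,0,61,0],[15,0,0,64,0],[15,0,0,66,0],[15,0,0,66,0],[15,0,0,66,0]]}}

```text
t: 23.88
eef_pos: [0.4718, -0.3056, 0.0726]
ee_rot: [[-0.239, 0.971, 0.0], [0.971, 0.239, -0.0], [-0.0, 0.0, -1.0]]
wrist_force: [-0.0, -0.1, -1.8]
width: 0.0196
```

>>> {"fn": "servo_tool", "kwargs": {"moves": [[15,0,0,1,0],[15,0,0,2,0],[15,0,0,2,0],[15,0,0,2,0]]}}

```text
t: 24.38
eef_pos: [0.4718, -0.3056, 0.0708]
ee_rot: [[-0.239, 0.971, 0.0], [0.971, 0.239, -0.0], [-0.0, 0.0, -1.0]]
wrist_force: [-2.4, 0.9, 8.5]
width: 0.0195
```

Contact with the tray floor (8.5 N up). I release it and withdraw.

>>> {"fn": "servo_tool", "kwargs": {"moves": [[24,0,0,0,0],[30,0,0,0,0],[45,0,0,0,0],[45,0,0,0,0],[45,0,0,0,0],[45,0,0,-20,0],[45,0,0,-50,0],[45,0,0,-90,0],[45,0,0,-140,0],[45,0,0,-150,0],[45,0,0,-150,0]]}}

```text
t: 25.75
eef_pos: [0.4719, -0.3057, 0.2216]
ee_rot: [[-0.239, 0.971, 0.002], [0.971, 0.239, -0.001], [-0.002, 0.001, -1.0]]
wrist_force: [-0.1, 0.4, -0.7]
width: 0.045
```

```bash
python3 - <<'E'
from h import *
s=st()
for n in("side","scene","wrist"):
    p=optics.snapshot(n)
    for t in("tray","holddown_grip","latch_tip","lid_handle"): print(n,t,[(np.round(q["xyz"],4).tolist(),round(q["confidence"],2)) for q in optics.place_of(t,p)[:1]])
    if n=="wrist": cv2.imwrite("pics/w5.png",p["img"])
E
```

```text
t 25.75 pos [ 0.4719 -0.3057  0.2216] w 0.0450360778668489 F [-0.0541  0.407  -0.6548]
side tray [([0.4714, -0.3049, 0.0022], 0.61)]
side holddown_grip [([0.471, -0.3096, 0.0607], 0.8)]
side latch_tip [([0.4015, 0.0208, 0.0856], 0.7)]
side lid_handle [([0.6904, -0.0222, 0.2858], 0.95)]
scene tray [([0.4738, -0.3058, 0.002], 0.93)]
scene holddown_grip [([0.47, -0.3049, 0.0656], 0.69)]
scene latch_tip [([0.4041, 0.017, 0.0905], 0.51)]
scene lid_handle [([0.6961, -0.0242, 0.2875], 0.8)]
wrist tray [([0.4736, -0.2994, -0.0015], 0.71)]
wrist holddown_grip [([0.4755, -0.3066, 0.0688], 0.76)]
wrist latch_tip []
wrist lid_handle []
```

View pics/w5.png

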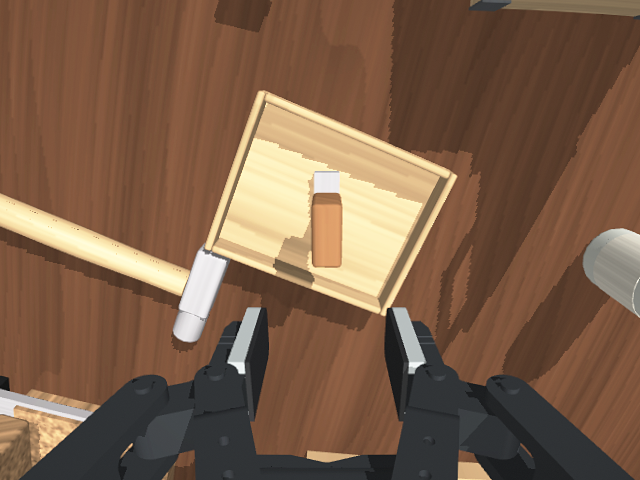

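The hold-down stands upright (grip at 327,235, foot visible at 327,183) in the middle of the tray, and the gripper is clear.

```bash
python3 -c "
from h import *
print(job.sign_off()); st()"
```

```text
the job is handed in; nothing more can be done
None
the job is handed in; nothing more can be done
```

The job is handed in. The latch is flipped over to its stop, the lid stands open at about 1.7 rad, and the hold-down stands in the tray. The robot's clock read 25.75 s just before hand-in, well under the 66 s limit.

**What I did:**
- I pulled the latch over with shut fingers.
- I swung the lid up by its handle, then pushed it a little further for clearance.
- I turned the hold-down about 30° to line up with the slot, shifted it about 1 mm in each direction to centre it, and drew it out. The wrist force was under 2 N at the readings before and after the draw; I took none during it.
- I set it down on the tray floor, contact reading about 8.5 N, and released it.

**Last checks:**
- The two cameras that saw the latch and lid agree that both are open.
- The wrist picture shows the hold-down upright and clear of the gripper. Its grip is within about 10 mm of the tray's middle.
- Its height came out as 61, 66 and 69 mm from the three cameras, which fits the expected 66 mm within their 4 mm accuracy, except the 61 mm one, which is 1 mm outside.

**What disagreed:** my assumed lid arc was 2–3 mm too tight halfway up, which gave about 34 N at the wrist. I widened the arc and the force dropped. I did not re-measure the bystanders at the end, but the arm never came near them and none looked moved in the pictures.

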